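# Clear a fallen wash bottle from the gas cock and shut the cock

### The arm

A 6-joint arm with a two-finger parallel gripper is mounted at the origin on a cart in front of the work surface, level with it; the furniture and walls round the work are solid. World frame = base frame: x ahead of the robot, y to its left, z up, the work surface at z = 0. Lengths are in m, angles in rad, forces in N, time in s.
With the tool pointing down it reaches from about 0.375 to 0.9 m from the base axis. Payload 3.1 kg.
Tool frame: the origin (TCP) lies at the very end of the fingers, on their centre line; the grasp point (between the pads) lies grip_point_offset behind it (grip_point_offset is the distance from the TCP to the grasp point, in m); y points along the fingers, x is the direction in which the jaws open and shut, and the axes are right-handed (so a half turn about y gives the same grasp; the last joint's range is limited). The gripper opens to 85 mm and grips with 20 to 120 N. Pads are 22 mm wide; open, the fingers measure 114 mm over their backs; the gripper's body (76 mm by 85 mm) begins 54 mm behind the grasp point. The pads swing forward as they close: fully open they stand 13 mm farther back than shut.
Start: joints at [0.945, 0.527, 1.433, -0, 1.181, -0.178], TCP at [0.271, 0.563, 0.231] pointing down, gripper open.
Joint ranges: [-3.08, 3.08], [-0.75, 2.2], [0.22, 2.44], [-1.43, 4.57], [0, 2.65], [-2.85, 2.85]. Speed limits (rad/s): [2.79, 2.79, 3.14, 3.14, 3.14, 3.14].

### API

Orientations are given as a unit quaternion [w, x, y, z].
In Python, from station import observe, snapshot, job_done, grip_point_offset gives the robot as it stands. The module is installed in compiled form; this text tells all that it offers.
- The arm moves only by the tool drive_tool, never from a script. Its argument "deltas" is a list of rows, each a list of 7 numbers: the shift along the tool's x, y, z in mm, then the turn, a rotation vector about the tool's x, y, z in degrees, then the closure, from 0 (fully open) to 1 (shut). A call has 1 to 12 rows; each row is the pose to reach, as a shift and turn from the pose commanded when the call began, along the tool's axes at that moment; what a row does not reach only later rows make up. A row lasts 1/8 s, in which the tool goes at most 62.5 mm and 10.7 degrees, less where a joint would pass 70% of its speed; a pose out of reach is approached as far as the arm can. A call with a gripper value outside its range is refused whole. The fingers move at their own pace and stop on an object; "newtons" is the grip in N (left out, the last holds). Time passes only in rows, so rows that repeat a pose let the fingers close. It gives the time, the measured TCP pose, the force and the opening at its end, in the units of the state.
- observe(): the state, without advancing time (a new reading comes with each control period).
- snapshot(name): name is "scene" or "side" or "wrist"; returns a dict with "color" (384x512x3 uint8, blue, green, red), "depth" (384x512 float32, m along the optical axis (not along the pixel's ray), 0 where there is no reading), "fx", "fy", "cx", "cy" (pixels), "R" (3x3) and "t" (3): a world point X has camera coordinates R X + t; the wrist camera has in their place "mount" (4x4, takes a point from camera to tool coordinates, whose origin is the TCP and whose axes are the tool frame's). Camera axes: x right, y down, z forward; pixel columns grow to the right and rows downward; lengths in m; the calibration is good to about 2 mm. A picture is of the moment at which its call begins: read the wrist's pose just before it.
- job_done(): hands the job in, once; it reports no verdict.
The state is a dict: "time": time; "joints": joint angles; "joint_vel": joint speeds; "joint_torque": joint torques, N m; "tool_pos": TCP position; "orientation": TCP orientation; "force": force on the tool from outside, world axes, zero at the start; "moment": the same for the moment, N m; "opening": finger opening in m.
Only numpy, scipy, OpenCV 4.12 (cv2) and the standard library are available. Lean on these libraries where they do the work, as an engineer would, in place of code of your own. Each camera call takes 0.05 s, during which the arm holds its last target. There are 200 camera calls.

### The job

A wash bottle has fallen over in front of the gas cock. Stand it gently upright on the round blue mat and let go of it, then shut the gas cock: it is a safety cock, so first press its yellow paddle fully in (never force it round while it is out), turn it a quarter turn clockwise as far as it goes, and let it spring back out so that it locks shut. Leave the flask, the beaker and the measuring cylinder standing where they are.

Things in the scene. Friction and masses are not known exactly. Their poses are not given: they have to be found in the camera images.
- bottle_neck (a point): White plastic wash bottle, loose, 0.2 kg, at first lying on its side. Round: body 83 mm in diameter up to 116 mm from the base, neck and cap 41 mm in diameter from 116 to 173 mm, thin bent spout up to 218 mm, reaching 80 mm sideways. This point: on the axis, mid neck and cap, 145 mm from the base. z runs along the bottle from base to cap, y to the spout's side.
- bottle_mid (a point): Point on the axis of the same wash bottle, half-way up body and neck, 87 mm from the base; axes as for bottle_neck. The bottle stands upright when z points up.
- bottle: The same bottle; origin in the plane of its base, 20 mm off its axis towards the spout; axes as for bottle_neck.
- mat: Round blue mat, 170 mm in diameter, 4 mm thick, fixed to the worktop; origin at the centre of its underside.
- station: Fixed gas-cock station, foot 185 x 220 mm; origin under the foot's middle, x to the back (away from the robot), y left, z up. White front face 118 x 200 mm, sloping 33 deg from level, looking up and to the robot: its centre is at (-30, 0, 145) mm, its outward normal (-0.545, 0, 0.839). A steel collar on it carries the yellow paddle. Brass hose barb on the left side.
- paddle (a point): Grasp point on the yellow paddle, on its turning axis, 50 mm out from the face at rest. Flat bar 84 mm long, 13 mm thick, standing from 25 (black hub) to 66 mm out from the face; steel collar below it 84 mm in diameter, 14 mm high. z: the turning axis, out of the face; y along the bar's length; x across its thickness. Sinks with the paddle when it is pressed in.
- cock_turn (a joint): Turn of the paddle in rad: 0 = open (bar level, in line with the hose barb; starts within 0.05 of it), 1.571 = shut (bar up and down the slope), a hard stop. Grows clockwise as one looks onto the face. Friction about 0.06 N m. A hidden bayonet locks it near either end unless the paddle is pressed in: do not force it then.
- cock_push (a joint): How far the paddle is pressed in, m: 0 = out, at rest; 0.012 = fully in, a hard stop. A spring pushes it out with about 2.6 N at rest, 6.2 N fully in. Press it fully in to turn it: it turns freely only when in by more than about 9 mm. Let go within 4 deg of open or shut it springs out to 0 and is locked; in between it stays in.
- flask: Conical glass flask, 92 mm in diameter, 124 mm high, bystander; origin at the centre of its base.
- beaker: Glass beaker, 99 mm in diameter, 129 mm high, bystander; origin at the centre of its base.
- cylinder: Slim stoppered glass measuring cylinder, foot 38 mm in diameter, 191 mm high, bystander; origin at the centre of its base.
- hood_edge (a point): Middle of the front edge of the station's flat clear splash hood (125 x 210 mm, 6 mm thick, underside 288 mm over the worktop, held by a grey back wall). It overhangs the paddle, so that a gripper held vertical strikes it: reach under it from the front, tool tilted about 33 deg, along the paddle's axis, fingers opened no wider than 60 mm. Axes as the station's.
Mind the look-alikes: they are no part of the job. There is more than one size of the mat; the one meant has the size given above.

How it is judged:
By the outcome, as a careful person would: the job done as asked, in the order asked, and still so for the second after the job is handed in, with the robot touching nothing.
It also fails if it takes over 64 s, if anything falls off the work surface, if the arm or the gripper's body presses on something with over 40 N, if the wrist force passes 120 N, or if a joint passes its speed limit or range.

## Working session

There is one attempt and no reset: what is moved stays moved. The work goes in short steps, Python scripts to look and compute and a tool call to move; the robot and the scene stay as the last step left them, time stands still between calls to the robot, and variables do not carry over. Pictures are saved under pics/ and viewed, about 8 in all and at most 12, crops included, and the job is handed in when it is done.

Besides the shell and the picture viewer there is one more tool, called after "Request:" by a JSON object that holds its "name" and its "arguments", one argument or row to a line. drive_tool: Moves the arm, as the interface text tells. Its arguments: {"type":"object","properties":{"deltas":{"type":"array","items":{"type":"array","items":{"type":"number"}}},"newtons":{"type":"number"}},"required":["deltas"]}

```bash
mkdir -p pics; cat > h.py <<'E'
import numpy as np, cv2
from scipy.spatial.transform import Rotation as Rn
from station import observe, snapshot, job_done, grip_point_offset
def rot(q): return Rn.from_quat([q[1],q[2],q[3],q[0]]).as_matrix()
def cloud(s, R=None,t=None):
    d=s["depth"]; v,u=np.indices(d.shape)
    p=np.stack([(u-s["cx"])/s["fx"]*d,(v-s["cy"])/s["fy"]*d,d],-1)
    if "mount" in s:
        o=s["obs"]; p=p@s["mount"][:3,:3].T+s["mount"][:3,3]
        p=p@rot(o["orientation"]).T+np.array(o["tool_pos"])
    else: p=(p-s["t"])@s["R"]
    p[d==0]=np.nan
    return p
def snap(n):
    o=observe(); s=snapshot(n); s["obs"]=o; return s
E
python3 - <<'E'
from h import *
o=observe(); print(o, grip_point_offset() if callable(grip_point_offset) else grip_point_offset)
print(rot(o["orientation"]).round(3))
ims=[]
for n in ["scene","side"]:
    s=snap(n); np.savez("s_%s.npz"%n,p=cloud(s),c=s["color"],R=s["R"],t=s["t"],K=[s["fx"],s["fy"],s["cx"],s["cy"]]); ims.append(s["color"])
    cv2.imwrite("pics/%s0.png"%n,cv2.resize(s["color"],(800,600),interpolation=cv2.INTER_CUBIC))
E
```

```text
{'time': 0.0, 'joints': array([ 9.44502657e-01,  5.28475441e-01,  1.43391391e+00,  2.21609184e-06,
        1.18140530e+00, -1.78494339e-01]), 'joint_vel': array([ 0.00014799, -0.00050634, -0.00105307, -0.00037481, -0.00154182,
        0.0008172 ]), 'joint_torque': array([ 5.99161904e-04, -4.42357421e+01, -1.78021377e+01, -2.63616776e-04,
        8.35531944e-03,  1.00362760e-05]), 'tool_pos': array([0.27015259, 0.56279457, 0.23032424]), 'orientation': array([-0.59824584,  0.59882638,  0.37577982, -0.3772246 ]), 'force': array([ 1.0040115 , -0.13534265,  0.49565588]), 'moment': array([ 0.05753694, -0.01531481, -0.00928143]), 'opening': 0.08540259279016714} 0.0187
[[ 0.433 -0.001 -0.901]
 [ 0.901 -0.002  0.433]
 [-0.002 -1.     0.   ]]
```

View pics/scene0.png

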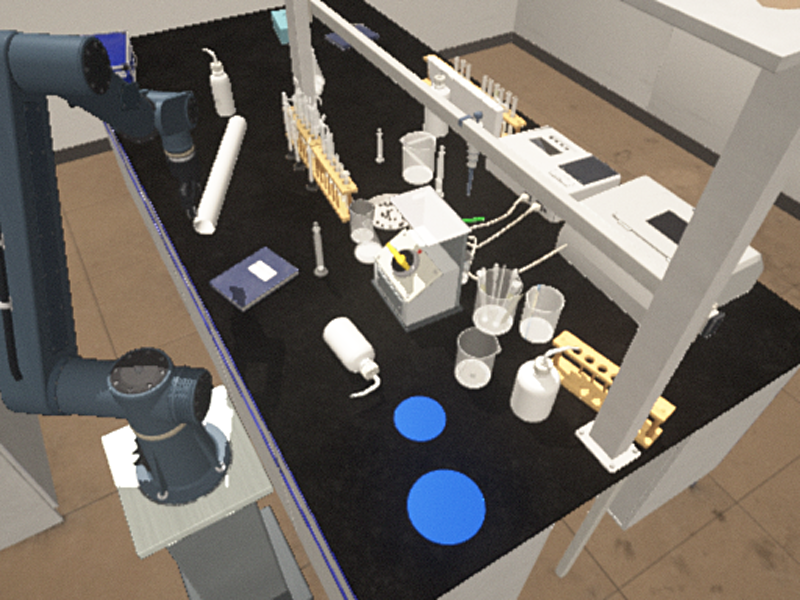

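View pics/side0.png

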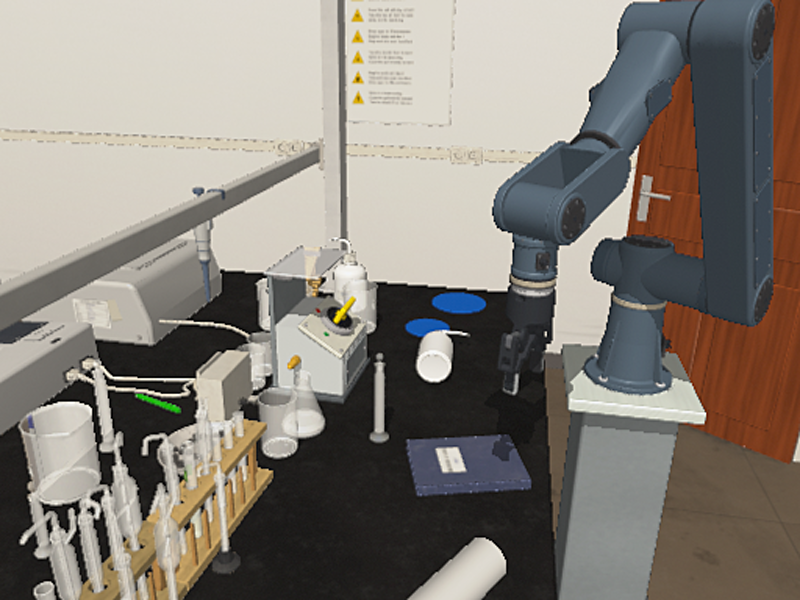

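The scene view shows the fallen bottle at (350,347) and its spout at (370,388). There are two mats, at (420,418) and (447,507), and the station paddle is at (400,257). A look-alike bottle stands at (536,385). Next I measure both mats, the bottle and the paddle.

```bash
python3 - <<'E'
from h import *
for n in ["scene","side"]:
    z=np.load("s_%s.npz"%n); p,c=z["p"],z["c"].astype(int); b,g,r=c[...,0],c[...,1],c[...,2]
    m=((b>140)&(r<80)&(p[...,2]<.05)).astype(np.uint8)
    k,l,st,ce=cv2.connectedComponentsWithStats(m)
    for i in range(1,k):
        if st[i,4]>150:
            q=p[l==i]; q=q[~np.isnan(q[:,0])]; lo,hi=np.percentile(q,[.3,99.7],axis=0); print(n,"blue",ce[i]*1.5625,(lo+hi)/2,hi-lo)
    # yellow
    m=(r>170)&(g>130)&(b<90)&(p[...,2]>.1)&(p[...,2]<.3)
    q=p[m]; q=q[(abs(q[:,0]-.65)<.35)]
    for _ in range(3): q=q[np.linalg.norm(q-np.median(q,0),axis=1)<.08]
    print(n,"yellow",len(q),q.mean(0)); 
    u,s,vt=np.linalg.svd(q-q.mean(0)); print(vt.round(3),np.ptp((q-q.mean(0))@vt.T,axis=0))
    # bottle
    if n=="scene": w=p[195:260,200:250].reshape(-1,3)
    else: w=p[205:250,260:305].reshape(-1,3)
    w=w[(w[:,2]>.015)&(w[:,2]<.12)]
    print(n,"bottle",len(w),w.min(0),w.max(0)); np.save("b_%s.npy"%n,w)
E
```

```text
scene blue [419.04928996 417.92230845] [ 0.52531061 -0.17669815  0.0027918 ] [0.1209777  0.12343606 0.01514038]
scene blue [445.57969331 506.56034254] [ 0.45513141 -0.3929764   0.00417057] [0.16458392 0.16659245 0.01398135]
scene yellow 32 [0.67149407 0.15196653 0.18355711]
[[-0.263 -0.872  0.413]
 [-0.392  0.488  0.78 ]
 [-0.882  0.043 -0.47 ]] [0.07261082 0.04226234 0.02316388]
scene bottle 827 [ 0.397504   -0.07276188  0.01554053] [0.64230932 0.169395   0.0912171 ]
side blue [458.28313253 302.13667169] [ 0.45814559 -0.38965923  0.00066931] [0.16157586 0.15918628 0.01180318]
side blue [424.6875    325.7734375] [ 5.29306476e-01 -1.74548350e-01  1.24116979e-04] [0.11678927 0.11892742 0.01043176]
side yellow 22 [0.74255097 0.61422515 0.11417649]
[[-0.049 -0.999  0.002]
 [ 0.999 -0.049 -0.014]
 [ 0.014  0.001  1.   ]] [0.07125525 0.04645011 0.00978976]
side bottle 599 [ 0.40015804 -0.07591138  0.01522884] [0.51436013 0.15857274 0.08379675]
```

The mat at (447,507), world (0.457, −0.391), measures about 166 mm and is the 170 mm one. The mat at (420,418) is only about 122 mm. Now the bottle fit.

```bash
python3 - <<'E'
from h import *
from scipy.optimize import least_squares
P=[]
for n in ["scene","side"]:
    z=np.load("s_%s.npz"%n); p=z["p"]; c=z["c"].astype(int).min(-1)
    m=(c>100)&(p[...,2]>.012)&(p[...,2]<.12)&(p[...,0]>.36)&(p[...,0]<.56)&(p[...,1]>-.12)&(p[...,1]<.2)
    k,l,st,ce=cv2.connectedComponentsWithStats(m.astype(np.uint8)); 
    for i in range(1,k):
        if st[i,4]>40: q=p[l==i]; print(n,ce[i],st[i,4],q.mean(0).round(3),q.min(0).round(3),q.max(0).round(3)); P.append(q)
A=np.vstack(P); 
# fit: axis at (x0,y0) with heading; body cylinder radius .0415 center height .0415, neck r .0205, base at s=0
def sdf(v,A):
    x0,y0,th=v[:3]; tilt=v[3]
    d=np.array([np.cos(th)*np.cos(tilt),np.sin(th)*np.cos(tilt),np.sin(tilt)])
    r=A-np.array([x0,y0,.0415]); s=r@d; rad=np.linalg.norm(r-np.outer(s,d),axis=1)
    def cyl(a,b,R):
        dx=np.stack([rad-R,np.maximum(a-s,s-b)],-1)
        return np.linalg.norm(np.maximum(dx,0),axis=1)+np.minimum(dx.max(1),0)
    return np.minimum(cyl(0,.116,.0415),cyl(.11,.173,.0205))
best=None
c=A.mean(0)
for th in np.arange(0,6.28,.3):
    f=least_squares(lambda v:sdf(v,A),[c[0]-.07*np.cos(th),c[1]-.07*np.sin(th),th,0],loss="soft_l1",f_scale=.004)
    if best is None or f.cost<best.cost: best=f
v=best.x; e=sdf(v,A); print(v,best.cost,np.abs(e).mean()); out=A[e>.012]; print(len(out),out.mean(0),out[np.argmax(e[e>.012])])
d=np.array([np.cos(v[2]),np.sin(v[2])]); print("base",v[:2],"neck145",v[:2]+.145*d,"mid87",v[:2]+.087*d,d)
E
```

```text
scene [225.16585366 223.30731707] 820 [0.461 0.048 0.066] [ 0.398 -0.073  0.016] [0.512 0.15  0.091]
side [278.70364238 226.3294702 ] 604 [0.467 0.111 0.056] [ 0.405 -0.076  0.013] [0.514 0.159 0.084]
[4.67645217e-01 1.42949772e-01 4.75882993e+00 4.67231155e-03] 0.01662512113928974 0.004630290836840131
84 [ 0.44980989 -0.05073935  0.04619079] [ 0.397504   -0.06175868  0.04597524]
base [0.46764522 0.14294977] neck145 [ 0.47437673 -0.00189389] mid87 [0.47168413 0.05604357] [ 0.04642426 -0.99892181]
```

```bash
cat >> h.py <<'E'
def plan(pos, R, o=None):
    """delta from the present measured pose to (pos,R): mm in tool axes, rotvec deg"""
    o=o or observe(); R0=rot(o["orientation"])
    return np.r_[R0.T@(np.array(pos)-o["tool_pos"])*1000, np.degrees(Rn.from_matrix(R0.T@R).as_rotvec())].round(1)
E
python3 - <<'E'
from h import *
z=np.load("s_scene.npz"); p=z["p"]
for nm,(u,v) in dict(cyltop=(317,228),cylfoot=(320,270),flask=(367,250),flaskb=(366,257),beaker=(474,378),beakertop=(478,335),hoodL=(378,238),hoodfront=(405,250),hoodtop=(432,190),face=(430,265),footcorner=(418,325),footr=(460,306),standbottle=(536,395)).items():
    u=int(u/1.5625);v=int(v/1.5625); q=p[v-2:v+3,u-2:u+3].reshape(-1,3); print(nm,np.nanmedian(q,0).round(3),np.nanmax(q,0).round(3))
R=np.array([[1,0,0],[0,0,1],[0,-1,0.]]).T
print("down over bottle",plan([.45,.03,.36],np.column_stack([[1,0,0],[0,0,-1],[0,1,0]])))
E
```

```text
cyltop [0.544 0.403 0.17 ] [0.634 0.616 0.19 ]
cylfoot [0.537 0.4   0.014] [0.546 0.438 0.036]
flask [0.681 0.377 0.046] [0.691 0.386 0.06 ]
flaskb [0.678 0.371 0.026] [0.689 0.383 0.043]
beaker [ 0.685 -0.169  0.048] [ 0.695 -0.162  0.07 ]
beakertop [ 0.742 -0.095  0.102] [ 0.749 -0.089  0.121]
hoodL [0.723 0.384 0.069] [0.781 0.466 0.092]
hoodfront [0.704 0.196 0.176] [0.728 0.225 0.185]
hoodtop [0.82  0.256 0.293] [1.076 0.596 0.3  ]
face [0.735 0.119 0.171] [0.749 0.132 0.18 ]
footcorner [0.675 0.071 0.012] [0.685 0.082 0.021]
footr [0.815 0.073 0.012] [0.84  0.093 0.036]
standbottle [ 0.746 -0.315  0.117] [ 0.753 -0.309  0.125]
down over bottle [-4.027e+02 -1.289e+02 -3.927e+02  0.000e+00  6.430e+01 -1.000e-01]
```

Request:
{"name": "drive_tool", "arguments": {
  "deltas": [
    [0,-43,0,0,0,0,0],
    [-20,-86,-20,0,4,0,0],
    [-65,-129,-63,0,10,0,0],
    [-110,-129,-107,0,18,0,0],
    [-155,-129,-151,0,26,0,0],
    [-200,-129,-195,0,34,0,0],
    [-245,-129,-239,0,42,0,0],
    [-290,-129,-283,0,50,0,0],
    [-335,-129,-327,0,58,0,0],
    [-380,-129,-370,0,64,0,0],
    [-403,-129,-393,0,64,0,0],
    [-403,-129,-393,0,64,0,0]
  ]
}}

```text
time: 1.6
tool_pos: [0.4512, 0.0271, 0.3599]
orientation: [-0.707, 0.707, 0.0, -0.0]
force: [-0.0, -0.2, -0.4]
opening: 0.0858
```

```bash
python3 - <<'E'
from h import *
o=observe(); print(o["time"],o["joints"].round(4),o["tool_pos"],rot(o["orientation"]).round(3))
s=snap("wrist"); p=cloud(s); np.savez("w1.npz",p=p,c=s["color"])
cv2.imwrite("pics/w1.png",cv2.resize(s["color"],(800,600)))
print(s["mount"].round(3))
E
```

```text
1.6 [-1.8770e-01  1.4090e-01  1.6581e+00 -5.0000e-04  1.3429e+00 -1.8810e-01] [0.45119928 0.02713562 0.35988284] [[ 1.    -0.    -0.001]
 [ 0.001 -0.     1.   ]
 [-0.    -1.    -0.   ]]
[[ 1.     0.001 -0.    -0.001]
 [ 0.001 -0.298  0.955 -0.142]
 [ 0.001 -0.955 -0.298  0.075]
 [ 0.     0.     0.     1.   ]]
```

View pics/w1.png

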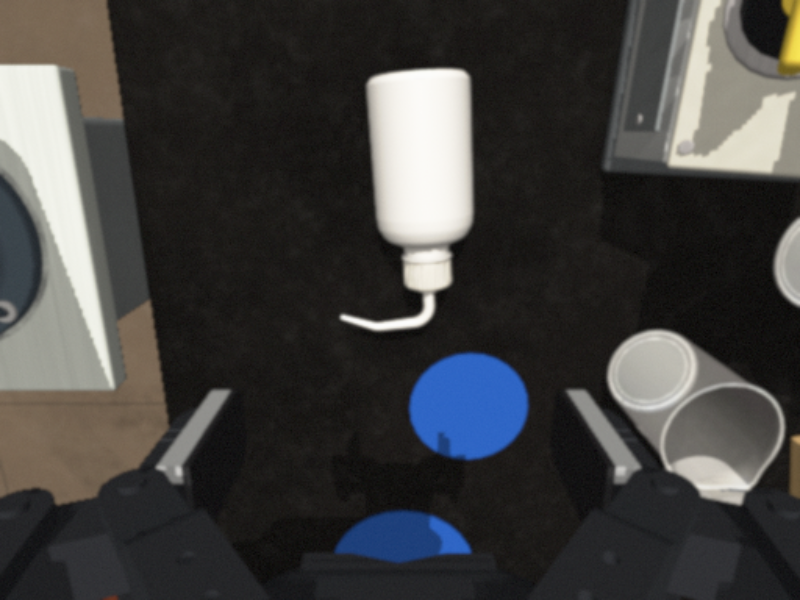

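The wrist view shows the fallen bottle, with its neck at (428,268), the body up to (420,75) and the spout to the left at (345,318). The small mat is at (468,405), with the big mat below it. Refining the fit from this nearer view.

```bash
python3 - <<'E'
from h import *
from scipy.optimize import least_squares
z=np.load("w1.npz"); p=z["p"]; c=z["c"].astype(int).min(-1)
m=(c>110)&(p[...,2]>.015)&(p[...,2]<.12)&(p[...,0]>.38)&(p[...,0]<.56)&(p[...,1]>-.12)&(p[...,1]<.2)
k,l,st,ce=cv2.connectedComponentsWithStats(m.astype(np.uint8)); i=1+np.argmax(st[1:,4]); A=p[l==i]
print(len(A),A.min(0),A.max(0), ce[i]*1.5625)
for lo in np.arange(-.08,.16,.02):
    q=A[(A[:,1]>lo)&(A[:,1]<=lo+.02)]
    if len(q)>20: print(round(lo+.01,3), np.percentile(q[:,0],[1,99]).round(4), q[:,2].max().round(4), ((np.percentile(q[:,0],1)+np.percentile(q[:,0],99))/2).round(4))
E
```

```text
7992 [ 0.39660805 -0.07431665  0.03972141] [0.51282528 0.14771908 0.08584795] [421.00635792 174.01991836]
-0.07 [0.398  0.4768] 0.0476 0.4374
-0.05 [0.4716 0.4817] 0.0472 0.4766
-0.03 [0.4556 0.4966] 0.0637 0.4761
-0.01 [0.4555 0.4952] 0.0644 0.4754
0.01 [0.4404 0.5001] 0.0803 0.4703
0.03 [0.4326 0.5105] 0.0858 0.4715
0.05 [0.4311 0.5104] 0.0857 0.4707
0.07 [0.4291 0.5093] 0.0858 0.4692
0.09 [0.4278 0.5089] 0.0853 0.4684
0.11 [0.4269 0.5066] 0.085 0.4667
0.13 [0.4259 0.5057] 0.0857 0.4658
0.15 [0.4287 0.5037] 0.084 0.4662
```

```bash
cat >> h.py <<'E'
g=grip_point_offset
def grasp_R(phi,d=(.057,-.998,0)):
    d=np.array(d)/np.linalg.norm(d); y=-np.array([0,0,1])*np.cos(phi)-d*np.sin(phi)
    x=np.cross(d,[0,0,1.])*-1; x/=np.linalg.norm(x); return np.column_stack([x,y,np.cross(x,y)])
E
python3 - <<'E'
from h import *
R=grasp_R(np.radians(30)); print(R.round(3)); G=np.array([.4745,-.003,.042])
T=G+g*R[:,1]; print(T,"pre",plan(T-.13*R[:,1],R)); 
E
```

```text
[[ 0.998 -0.029 -0.049]
 [ 0.057  0.499  0.865]
 [-0.    -0.866  0.5  ]]
[0.47396685 0.00633479 0.02580532] pre [ 27.5 221.3 -87.6  29.9  -3.1   0.7]
```

Request:
{"name": "drive_tool", "arguments": {
  "deltas": [
    [5,40,-15,6,-1,0,0],
    [9,75,-30,12,-1,0,0],
    [14,111,-44,18,-2,0,0],
    [18,148,-58,24,-3,0,0],
    [23,185,-73,30,-3,1,0],
    [27.5,221,-87.5,30,-3,1,0],
    [27.5,221,-87.5,30,-3,1,0]
  ],
  "newtons": 40
}}

```text
time: 2.52
tool_pos: [0.4774, -0.0561, 0.1375]
orientation: [0.867, -0.498, -0.012, 0.028]
force: [-0.4, 1.1, 0.5]
opening: 0.0856
```

```bash
python3 - <<'E'
from h import *
o=observe(); print(o["joints"].round(3))
R=grasp_R(np.radians(30)); G=np.array([.4745,-.003,.042]);T=G+g*R[:,1]; print("to grasp",plan(T,R))
s=snap("wrist"); p=cloud(s); cv2.imwrite("pics/w2.png",s["color"]) 
c=s["color"].astype(int).min(-1)
for lo in np.arange(-.05,.06,.01):
    q=p[(c>100)&(p[...,1]>lo)&(p[...,1]<=lo+.01)&(p[...,2]>.03)&(p[...,2]<.1)&(abs(p[...,0]-.47)<.06)]
    if len(q)>20: print(round(lo+.005,3), np.percentile(q[:,0],[1,99]).round(4),q[:,2].max().round(4),len(q))
E
```

```text
[-0.609  0.604  1.786  0.444  1.143 -0.934]
to grasp [ 1.30e+00  1.28e+02 -2.20e+00 -2.00e-01 -1.00e-01 -5.00e-01]
-0.045 [0.4728 0.4823] 0.047 176
-0.035 [0.4589 0.4844] 0.0621 303
-0.025 [0.4559 0.4959] 0.0637 756
-0.015 [0.4552 0.4955] 0.0633 719
-0.005 [0.4546 0.4954] 0.0639 678
0.005 [0.4457 0.4943] 0.0696 943
0.015 [0.4372 0.507 ] 0.0804 1835
0.025 [0.4342 0.5108] 0.0841 1557
0.035 [0.4334 0.5116] 0.0844 1385
0.045 [0.4325 0.5108] 0.0849 1314
0.055 [0.4313 0.5098] 0.0849 1286
```

Request:
{"name": "drive_tool", "arguments": {
  "deltas": [
    [1,40,-5,0,0,0,0],
    [1.5,75,-8,0,0,-0.5,0],
    [1.5,105,-8,0,0,-0.5,0],
    [1.5,123.5,-8,0,0,-0.5,0],
    [1.5,123.5,-8,0,0,-0.5,0.2],
    [1.5,123.5,-8,0,0,-0.5,0.4],
    [1.5,123.5,-8,0,0,-0.5,0.6],
    [1.5,123.5,-8,0,0,-0.5,0.8],
    [1.5,123.5,-8,0,0,-0.5,0.8],
    [1.5,123.5,-8,0,0,-0.5,0.8],
    [1.5,123.5,-8,0,0,-0.5,0.8]
  ],
  "newtons": 40
}}

```text
time: 3.95
tool_pos: [0.4771, -0.0032, 0.0293]
orientation: [0.866, -0.5, -0.016, 0.022]
force: [-0.3, -2.6, 6.1]
opening: 0.0395
```

Request:
{"name": "drive_tool", "arguments": {
  "deltas": [
    [0,-17,10,0,0,0,0.8],
    [0,-52,30,0,0,0,0.8],
    [0,-95,55,0,0,0,0.8],
    [0,-140,81,0,0,0,0.8],
    [0,-185,107,0,0,0,0.8],
    [0,-216,125,0,0,0,0.8],
    [0,-216,125,0,0,0,0.8]
  ],
  "newtons": 40
}}

```text
time: 4.82
tool_pos: [0.4761, -0.0035, 0.2798]
orientation: [0.865, -0.502, -0.018, 0.022]
force: [-0.3, -0.8, -2.2]
opening: 0.0397
```

```bash
cat >> h.py <<'E'
def up_R(head,phi):
    h=np.array([np.cos(head),np.sin(head),0]); u=np.array([0,0,1.]); y=h*np.cos(phi)-u*np.sin(phi); x=np.cross(u,h)
    return np.column_stack([x,y,np.cross(x,y)])
def slerp_rows(pos,R,n,pre=0):
    o=observe(); R0=rot(o["orientation"]); rv=Rn.from_matrix(R0.T@R).as_rotvec(); dp=R0.T@(np.array(pos)-o["tool_pos"])*1000
    for k in range(1,n+1): print(np.r_[dp*k/n,np.degrees(rv)*k/n].round(1).tolist())
E
python3 - <<'E'
from h import *
o=observe(); print(o["joints"].round(3),o["tool_pos"],o["force"])
s=snap("wrist"); p=cloud(s); c=s["color"].astype(int).min(-1)
# bottle points in tool frame
R0=rot(o["orientation"]); q=p[(c>110)]; q=(q-o["tool_pos"])@R0; q=q[(abs(q[:,0])<.06)&(abs(q[:,1]+.02)<.2)&(q[:,2]>.01)]; print(len(q),q.min(0),q.max(0)); np.save("bt.npy",q)
R=up_R(-.8,np.radians(30)); G=np.array([.457,-.391,.33]); slerp_rows(G+g*R[:,1],R,11)
E
```

```text
[-0.525  0.354  1.718  0.441  1.385 -0.736] [ 0.47612271 -0.00353342  0.27979173] [-0.3413707  -0.78945819 -2.23068505]
42680 [-0.04251919 -0.04355214  0.01000037] [0.03773672 0.03784094 0.11369149]
[-2.6, -21.4, -29.5, -7.8, -4.0, -1.0]
[-5.3, -42.8, -59.0, -15.6, -8.0, -2.1]
[-7.9, -64.2, -88.5, -23.3, -12.0, -3.1]
[-10.5, -85.6, -118.0, -31.1, -15.9, -4.2]
[-13.1, -107.0, -147.5, -38.9, -19.9, -5.2]
[-15.8, -128.4, -177.0, -46.7, -23.9, -6.2]
[-18.4, -149.8, -206.5, -54.4, -27.9, -7.3]
[-21.0, -171.2, -236.0, -62.2, -31.9, -8.3]
[-23.6, -192.6, -265.4, -70.0, -35.9, -9.4]
[-26.3, -214.0, -294.9, -77.8, -39.8, -10.4]
[-28.9, -235.4, -324.4, -85.5, -43.8, -11.4]
```

Request:
{"name": "drive_tool", "arguments": {
  "deltas": [
    [-1.5,-11,-15,-4,-2,-0.5,0.8],
    [-5,-43,-59,-12,-6,-1.5,0.8],
    [-8,-64,-88,-20,-10,-2.7,0.8],
    [-10.5,-86,-118,-28,-14,-3.7,0.8],
    [-13,-107,-147,-36,-18,-4.8,0.8],
    [-16,-128,-177,-44,-22,-5.9,0.8],
    [-18,-150,-206,-52,-26.5,-7,0.8],
    [-21,-171,-236,-60,-31,-8,0.8],
    [-24,-193,-265,-68,-35,-9,0.8],
    [-26,-214,-295,-76,-39,-10.2,0.8],
    [-29,-235,-324,-83,-42.5,-11,0.8],
    [-29,-235,-324,-85.5,-43.8,-11.4,0.8]
  ]
}}

```text
time: 6.38
tool_pos: [0.4909, -0.3946, 0.3628]
orientation: [-0.276, 0.892, 0.339, -0.118]
force: [0.2, -0.1, -1.9]
opening: 0.0399
```

```bash
python3 - <<'E'
from h import *
o=observe(); print(o["joints"].round(3),o["tool_pos"],o["force"])
R0=rot(o["orientation"]);print(R0.round(3))
R=up_R(-.8,np.radians(30)); G=np.array([.457,-.391,.33]); print(plan(G+g*R[:,1],R))
s=snap("scene"); np.savez("s2.npz",p=cloud(s),c=s["color"]); cv2.imwrite("pics/s2.png",cv2.resize(s["color"][150:384,150:420],(800,693))[:600])
s=snap("side"); np.savez("s2s.npz",p=cloud(s),c=s["color"]); a=s["color"][90:290,230:500]
b=cv2.imread("pics/s2.png"); cv2.imwrite("pics/s2.png",np.hstack([cv2.resize(b,(400,300)),cv2.resize(a,(400,300))]))
E
```

```text
[-8.540e-01  2.060e-01  1.973e+00  2.910e-01  1.000e-03 -1.891e+00] [ 0.49088247 -0.39457714  0.36277876] [ 0.18815745 -0.10181935 -1.90189738]
[[ 0.743  0.539 -0.397]
 [ 0.669 -0.618  0.412]
 [-0.023 -0.572 -0.82 ]]
[-21.2  16.9  40.2  -4.9  -0.   -2.5]
```

View pics/s2.png

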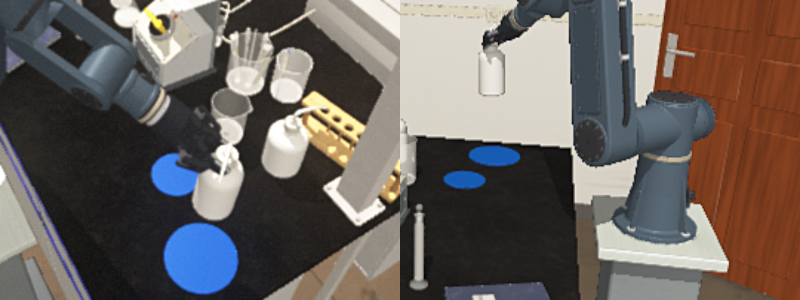

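The view shows the bottle held upright at (217,190) in the left half. Wrist joint 5 is at its 0 limit, so I fit the kinematics to find a pose that avoids it.

```bash
cat > kin.py <<'E'
from h import *
from scipy.optimize import least_squares
E=Rn.from_euler
P0=np.array([0.,.111,.3,.4,.4,0.,0.2])  # a1,b,h,L2,L3,beta,T
def fk(q,P):
    a1,b,h,L2,L3,be,T=P
    O=(E('z',q[0])*E('y',q[1]+q[2])*E('z',q[3])*E('y',q[4])*E('z',q[5])).as_matrix()
    R=np.column_stack([-O[:,0],O[:,2],O[:,1]])
    r=a1+L2*np.sin(q[1])+L3*np.sin(q[1]+q[2]+be); z=h+L2*np.cos(q[1])+L3*np.cos(q[1]+q[2]+be)
    p=E('z',q[0]).apply([r,b,z])+T*R[:,1]; return p,R
lim=np.array([[-3.08,3.08],[-.75,2.2],[.22,2.44],[-1.43,4.57],[0,2.65],[-2.85,2.85]])
def ik(pos,R,q0,P):
    f=lambda q:(lambda p,Q:np.r_[(p-pos)*5,(Rn.from_matrix(R.T@Q)).as_rotvec()])(*fk(q,P))
    s=least_squares(f,np.clip(q0,lim[:,0]+.01,lim[:,1]-.01),bounds=(lim[:,0],lim[:,1])); return s.x,np.linalg.norm(s.fun)
E
python3 - <<'E'
from kin import *
D=[([0.9445,.5285,1.4339,0,1.1814,-.1785],[.27015,.56279,.23032]),([-.1877,.1409,1.6581,-.0005,1.3429,-.1881],[.4512,.02714,.35988]),([-.609,.604,1.786,.444,1.143,-.934],[.4774,-.0561,.1375]),([-.525,.354,1.718,.441,1.385,-.736],[.4761,-.0035,.2798]),([-.854,.206,1.973,.291,.001,-1.891],[.4909,-.3946,.3628])]
f=lambda P:np.concatenate([fk(q,P)[0]-p for q,p in D]+[(P-P0)*1e-3])
s=least_squares(f,P0); print(s.x.round(4),(s.fun[:15]*1000).round(1)); np.save("P.npy",s.x)
print(fk(D[3][0],s.x)[1].round(3)); print(fk(D[4][0],s.x)[1].round(3)); print(rot([0.865,-.502,-.018,.022]).round(3))
P=s.x
G=np.array([.457,-.391,.155])
for phi in (30,):
  for head in np.arange(-2.4,0.1,.2):
    R=up_R(head,np.radians(phi)); best=None
    for q0 in ([-.5,.6,1.9,-1,.8,-1],[-.5,.6,1.9,0.1,.3,-1],[-.5,.6,1.9,1.5,.8,-1],[-.8,.6,1.9,3.1,.5,1]):
        q,e=ik(G+g*R[:,1],R,q0,P); 
        if best is None or e<best[1]: best=(q,e)
    print(phi,head.round(2),best[0].round(2),best[1].round(4))
E
```

```text
[-5.000e-04  1.109e-01  2.747e-01  5.884e-01  4.085e-01  2.839e-01
  2.972e-01] [ 0.1 -0.  -0.1 -0.  -0.1  0.1 -0.  -0.   0.1 -0.   0.   0.1  0.1  0.1
 -0.1]
[[ 0.998 -0.019 -0.053]
 [ 0.056  0.496  0.867]
 [ 0.01  -0.868  0.496]]
[[ 0.742  0.539 -0.398]
 [ 0.669 -0.618  0.412]
 [-0.024 -0.572 -0.82 ]]
[[ 0.998 -0.02  -0.053]
 [ 0.056  0.496  0.867]
 [ 0.009 -0.868  0.496]]
30 -2.4 [-0.51  0.89  1.43 -0.98  1.43  0.79] 0.0
30 -2.2 [-0.49  0.85  1.55 -1.11  1.27  0.8 ] 0.0
30 -2.0 [-0.49  0.82  1.68 -1.28  1.12  0.85] 0.0
30 -1.8 [-0.5   0.78  1.78 -1.43  1.    0.86] 0.0406
30 -1.6 [-0.54  0.77  1.93  4.49  0.88  1.06] 0.0
30 -1.4 [-0.61  0.76  2.04  4.14  0.83  1.24] 0.0
30 -1.2 [-0.7   0.76  2.13  3.74  0.83  1.41] 0.0
30 -1.0 [-0.82  0.76  2.21  3.34  0.88  1.53] 0.0
30 -0.8 [-0.96  0.77  2.25  2.97  0.92  1.6 ] 0.0
30 -0.6 [-1.09  0.77  2.24  2.61  0.93  1.65] 0.0
30 -0.4 [-1.2   0.76  2.2   2.26  0.93  1.73] 0.0
30 -0.2 [-1.27  0.76  2.13  1.91  0.94  1.85] 0.0
30 0.0 [-1.32  0.76  2.03  1.61  1.    1.98] 0.0
```

```bash
cat >> kin.py <<'E'
P=np.load("P.npy")
def rows(qs,ref=None):
    """rows (from measured pose) for a list of joint waypoints"""
    o=observe(); R0=rot(o["orientation"]); p0=np.array(o["tool_pos"])
    if ref is not None: p0,R0=fk(ref,P)
    prev=None
    for q in qs:
        p,R=fk(q,P); d=np.r_[R0.T@(p-p0)*1000,np.degrees(Rn.from_matrix(R0.T@R).as_rotvec())].round(1)
        print(d.tolist(), "tcp",p.round(3),"z",(-R[:,2]).round(2))
def lin(a,b,n): return [np.array(a)+(np.array(b)-np.array(a))*k/n for k in range(1,n+1)]
E
python3 - <<'E'
from kin import *
q=observe()["joints"]; v=q.copy(); v[4]=.6; v[1]-=.05
R=up_R(-2.1,np.radians(30)); t,e=ik(np.array([.457,-.391,.28])+g*R[:,1],R,[-.49,.6,1.6,-1.2,1.2,.8],P); print(t.round(3),e)
print("A");rows(lin(q,v,4)); print("B"); rows(lin(v,t,16),v)
E
```

```text
[-0.49   0.642  1.573 -1.119  1.295  0.59 ] 8.331676737560909e-13
A
[13.5, -8.1, 36.3, 7.4, -0.0, -2.6] tcp [ 0.482 -0.364  0.337] z [ 0.47 -0.49  0.74]
[26.7, -21.8, 72.1, 14.9, -0.1, -5.3] tcp [ 0.47  -0.332  0.316] z [ 0.53 -0.55  0.65]
[39.4, -41.0, 106.6, 22.3, -0.1, -7.9] tcp [ 0.455 -0.297  0.298] z [ 0.59 -0.6   0.54]
[51.1, -65.3, 139.0, 29.7, -0.2, -10.5] tcp [ 0.438 -0.261  0.285] z [ 0.65 -0.63  0.43]
B
[-2.3, 10.2, 7.9, 3.6, 3.6, 1.7] tcp [ 0.436 -0.26   0.272] z [ 0.63 -0.69  0.36]
[-6.7, 19.4, 15.0, 6.7, 7.3, 4.2] tcp [ 0.432 -0.26   0.26 ] z [ 0.6  -0.74  0.31]
[-13.0, 27.6, 21.0, 9.5, 11.0, 7.4] tcp [ 0.427 -0.263  0.25 ] z [ 0.56 -0.79  0.26]
[-20.9, 34.7, 25.5, 11.6, 14.8, 11.2] tcp [ 0.422 -0.267  0.241] z [ 0.5  -0.83  0.22]
[-30.1, 40.8, 28.2, 12.9, 18.5, 15.5] tcp [ 0.416 -0.274  0.233] z [ 0.44 -0.87  0.2 ]
[-40.2, 45.8, 28.9, 13.5, 22.2, 20.2] tcp [ 0.411 -0.282  0.227] z [ 0.38 -0.9   0.2 ]
[-50.9, 49.7, 27.2, 13.2, 25.9, 25.3] tcp [ 0.407 -0.292  0.223] z [ 0.31 -0.93  0.22]
[-61.8, 52.6, 23.2, 11.9, 29.6, 30.5] tcp [ 0.404 -0.303  0.221] z [ 0.24 -0.94  0.25]
[-72.3, 54.6, 16.6, 9.7, 33.2, 35.7] tcp [ 0.402 -0.316  0.221] z [ 0.16 -0.94  0.31]
[-82.2, 55.6, 7.5, 6.4, 36.7, 40.7] tcp [ 0.401 -0.329  0.223] z [ 0.1  -0.92  0.38]
[-90.9, 55.9, -4.0, 2.1, 40.1, 45.5] tcp [ 0.403 -0.343  0.226] z [ 0.03 -0.88  0.47]
[-98.0, 55.3, -17.8, -3.2, 43.4, 49.7] tcp [ 0.408 -0.357  0.232] z [-0.03 -0.83  0.56]
[-103.0, 54.0, -33.8, -9.5, 46.6, 53.4] tcp [ 0.414 -0.37   0.239] z [-0.09 -0.76  0.65]
[-105.7, 52.2, -51.6, -16.7, 49.7, 56.2] tcp [ 0.423 -0.383  0.248] z [-0.14 -0.66  0.73]
[-105.7, 49.7, -71.0, -24.6, 52.6, 58.0] tcp [ 0.435 -0.395  0.259] z [-0.2  -0.55  0.81]
[-102.7, 46.8, -91.6, -33.2, 55.3, 58.8] tcp [ 0.449 -0.405  0.271] z [-0.25 -0.43  0.87]
```

Request:
{"name": "drive_tool", "arguments": {
  "deltas": [
    [13.5,-8,36,7.4,0,-2.6,0.8],
    [27,-22,72,15,0,-5.3,0.8],
    [39,-41,106,22,0,-8,0.8],
    [51,-65,139,30,0,-10.5,0.8],
    [51,-65,139,30,0,-10.5,0.8]
  ]
}}

```text
time: 7.1
tool_pos: [0.4372, -0.2598, 0.2842]
orientation: [-0.507, 0.755, 0.376, -0.177]
force: [1.0, -0.4, -1.8]
opening: 0.0399
```

```bash
python3 - <<'E'
from kin import *
q=observe()["joints"]; print(q.round(3))
t=[-0.49,0.642,1.573,-1.119,1.295,0.59]
rows(lin(q,t,18))
E
```

```text
[-0.853  0.155  1.975  0.284  0.606 -1.879]
[-2.2, 9.1, 6.9, 3.2, 3.2, 1.6] tcp [ 0.435 -0.259  0.273] z [ 0.63 -0.68  0.37]
[-5.9, 17.4, 13.3, 6.0, 6.5, 3.7] tcp [ 0.432 -0.259  0.262] z [ 0.6  -0.73  0.31]
[-11.2, 24.9, 18.8, 8.5, 9.8, 6.4] tcp [ 0.427 -0.261  0.253] z [ 0.57 -0.78  0.27]
[-17.8, 31.5, 23.1, 10.6, 13.1, 9.6] tcp [ 0.423 -0.265  0.244] z [ 0.53 -0.82  0.23]
[-25.5, 37.3, 26.2, 12.1, 16.4, 13.2] tcp [ 0.418 -0.27   0.237] z [ 0.48 -0.85  0.21]
[-34.1, 42.3, 27.7, 13.0, 19.8, 17.2] tcp [ 0.413 -0.276  0.23 ] z [ 0.42 -0.89  0.2 ]
[-43.3, 46.4, 27.6, 13.3, 23.1, 21.5] tcp [ 0.409 -0.284  0.226] z [ 0.36 -0.91  0.2 ]
[-52.9, 49.7, 25.6, 12.8, 26.3, 26.0] tcp [ 0.405 -0.293  0.223] z [ 0.3  -0.93  0.22]
[-62.5, 52.2, 21.7, 11.6, 29.6, 30.6] tcp [ 0.403 -0.303  0.221] z [ 0.23 -0.94  0.25]
[-71.9, 53.9, 15.8, 9.6, 32.8, 35.2] tcp [ 0.401 -0.314  0.221] z [ 0.17 -0.94  0.3 ]
[-80.7, 55.0, 8.0, 6.8, 35.9, 39.7] tcp [ 0.401 -0.326  0.222] z [ 0.11 -0.92  0.37]
[-88.7, 55.3, -1.7, 3.2, 39.0, 44.0] tcp [ 0.402 -0.338  0.225] z [ 0.05 -0.9   0.44]
[-95.5, 55.0, -13.4, -1.2, 42.0, 47.9] tcp [ 0.405 -0.351  0.229] z [-0.   -0.86  0.52]
[-100.8, 54.2, -26.7, -6.3, 44.9, 51.4] tcp [ 0.41  -0.363  0.235] z [-0.06 -0.8   0.6 ]
[-104.5, 52.8, -41.6, -12.2, 47.7, 54.3] tcp [ 0.416 -0.375  0.242] z [-0.11 -0.73  0.68]
[-106.1, 50.9, -57.9, -18.8, 50.3, 56.6] tcp [ 0.425 -0.386  0.251] z [-0.15 -0.64  0.75]
[-105.6, 48.6, -75.3, -25.9, 52.9, 58.0] tcp [ 0.436 -0.396  0.26 ] z [-0.2  -0.54  0.82]
[-102.6, 46.0, -93.6, -33.6, 55.3, 58.6] tcp [ 0.449 -0.405  0.271] z [-0.25 -0.43  0.87]
```

Predictions match exactly, so commanded and reached poses agree. I use 9 of these rows now, then the rest.

Request:
{"name": "drive_tool", "arguments": {
  "deltas": [
    [-2,9,7,3,3,1.5,0.8],
    [-6,17.5,13.5,6,6.5,3.5,0.8],
    [-11,25,19,8.5,10,6.5,0.8],
    [-18,31.5,23,10.5,13,9.5,0.8],
    [-25.5,37.5,26,12,16.5,13,0.8],
    [-34,42.5,27.5,13,20,17,0.8],
    [-43.5,46.5,27.5,13.5,23,21.5,0.8],
    [-53,49.5,25.5,13,26.5,26,0.8],
    [-62.5,52,21.5,11.5,29.5,30.5,0.8],
    [-72,54,16,9.5,33,35,0.8],
    [-80.5,55,8,7,36,39.5,0.8],
    [-88.5,55.5,-1.5,3,39,44,0.8]
  ]
}}

```text
time: 8.6
tool_pos: [0.4046, -0.341, 0.2261]
orientation: [-0.516, 0.842, -0.119, -0.1]
force: [0.8, -0.2, -2.9]
opening: 0.0397
```

```bash
python3 - <<'E'
from kin import *
q=observe()["joints"]; print(q.round(3))
t=[-0.49,0.642,1.573,-1.119,1.295,0.59]
rows(lin(q,t,6))
E
```

```text
[-0.61   0.48   1.704 -0.659  1.06  -0.222]
[2.2, 1.0, -12.7, -3.7, 4.6, 2.5] tcp [ 0.407 -0.353  0.23 ] z [-0.01 -0.85  0.52]
[6.0, 0.1, -25.9, -7.9, 9.3, 4.4] tcp [ 0.411 -0.365  0.236] z [-0.06 -0.8   0.6 ]
[11.1, -2.7, -39.5, -12.4, 14.1, 5.6] tcp [ 0.418 -0.376  0.243] z [-0.11 -0.72  0.68]
[17.6, -7.4, -53.1, -17.3, 19.1, 6.2] tcp [ 0.426 -0.387  0.251] z [-0.16 -0.64  0.75]
[25.6, -14.1, -66.4, -22.5, 24.2, 6.0] tcp [ 0.436 -0.397  0.26 ] z [-0.2  -0.54  0.82]
[35.1, -22.7, -79.2, -27.8, 29.4, 5.0] tcp [ 0.449 -0.405  0.271] z [-0.25 -0.43  0.87]
```

Request:
{"name": "drive_tool", "arguments": {
  "deltas": [
    [2,1,-12.5,-3.5,4.5,2.5,0.8],
    [6,0,-26,-8,9.5,4.5,0.8],
    [11,-2.5,-39.5,-12.5,14,5.5,0.8],
    [17.5,-7.5,-53,-17.5,19,6,0.8],
    [25.5,-14,-66.5,-22.5,24,6,0.8],
    [35,-22.5,-79,-28,29.5,5,0.8],
    [35,-22.5,-79,-28,29.5,5,0.8]
  ]
}}

```text
time: 9.48
tool_pos: [0.4491, -0.404, 0.2687]
orientation: [-0.25, 0.933, -0.251, 0.066]
force: [-0.1, 0.4, -2.2]
opening: 0.04
```

```bash
python3 - <<'E'
from kin import *
o=observe(); q=o["joints"]; print(q.round(3),o["tool_pos"])
R0=rot(o["orientation"]); d=-np.cos(np.pi/6)*R0[:,2]-.5*R0[:,1]; print("expected bottle axis",d.round(3), "grip",(o["tool_pos"]-g*R0[:,1]).round(4))
A=[]
for n in ("scene","side"):
    s=snap(n); p=cloud(s); c=s["color"].astype(int); m=(c.min(-1)>90)&(c.max(-1)-c.min(-1)<40)&(abs(p[...,0]-.457)<.07)&(abs(p[...,1]+.391)<.07)&(p[...,2]>.07)&(p[...,2]<.23)
    w=p[m]; A.append(w); print(n,len(w),w.min(0).round(3),w.max(0).round(3))
    np.savez("s3_%s.npz"%n,p=p,c=s["color"])
A=np.vstack(A); 
# fit cylinder r=.0415 on body points
B=A[A[:,2]<A[:,2].min()+.1]
from scipy.optimize import least_squares
def f(v):
    ax=np.array([v[2],v[3],1]);ax/=np.linalg.norm(ax); r=B-np.array([v[0],v[1],.15]); return np.linalg.norm(r-np.outer(r@ax,ax),axis=1)-.0415
s=least_squares(f,[.457,-.391,0,0],loss="soft_l1",f_scale=.003); print(s.x.round(4),np.abs(s.fun).mean())
a=np.load("s3_scene.npz")["c"][180:360,180:380]; b=np.load("s3_side.npz")["c"][60:240,230:430]
cv2.imwrite("pics/s3.png",np.hstack([cv2.resize(a,(400,360)),cv2.resize(b,(400,360))]))
E
```

```text
[-0.489  0.644  1.575 -1.12   1.292  0.59 ] [ 0.4491301  -0.40400387  0.26865877]
expected bottle axis [ 0.003 -0.002  1.   ] grip [ 0.4573 -0.39    0.278 ]
scene 455 [ 0.409 -0.437  0.124] [ 0.481 -0.366  0.23 ]
side 391 [ 0.413 -0.4    0.115] [ 0.496 -0.343  0.23 ]
[ 0.453  -0.395   0.0095  0.0172] 0.0019240866319567647
```

View pics/s3.png

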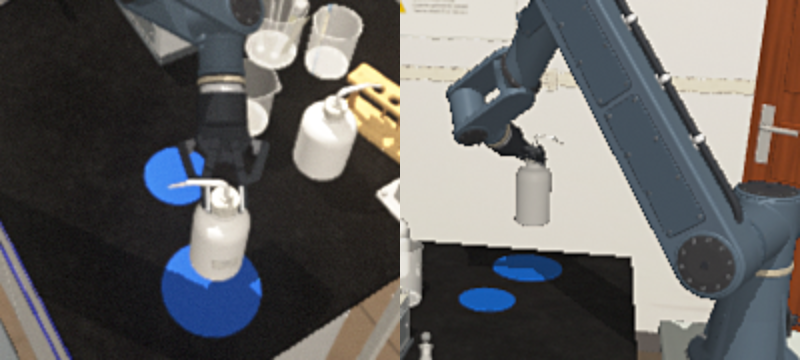

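The bottle hangs upright at about (220,230) in the left half, over the big mat and about 12 cm above it. Lowering.

Request:
{"name": "drive_tool", "arguments": {
  "deltas": [
    [1,6,16,0,0,0,0.8],
    [1,16,34,0,0,0,0.8],
    [1,26,52,0,0,0,0.8],
    [1,36.5,70,0,0,0,0.8],
    [1,46.5,88.5,0,0,0,0.8],
    [1,48.5,92,0,0,0,0.8],
    [1,50.5,95.5,0,0,0,0.8],
    [1,50.5,95.5,0,0,0,0.8]
  ]
}}

```text
time: 10.58
tool_pos: [0.4508, -0.4017, 0.1638]
orientation: [-0.249, 0.933, -0.253, 0.067]
force: [0.4, 0.4, -2.0]
opening: 0.0394
```

```bash
python3 - <<'E'
from kin import *
o=observe(); print(o["joints"].round(3),o["tool_pos"],o["force"])
for n in ("scene","side"):
    s=snap(n); p=cloud(s); c=s["color"].astype(int); m=(c.min(-1)>80)&(c.max(-1)-c.min(-1)<40)&(abs(p[...,0]-.457)<.07)&(abs(p[...,1]+.391)<.07)&(p[...,2]>-.01)&(p[...,2]<.15)
    print(n,np.percentile(p[m][:,2],[0,1,3,10]).round(4))
E
```

```text
[-0.484  0.807  1.613 -1.178  1.216  0.79 ] [ 0.45080584 -0.40173493  0.16375838] [ 0.38914501  0.35170633 -1.99745699]
scene [-0.0009  0.0026  0.0213  0.0352]
side [-0.0037  0.0017  0.0127  0.0239]
```

Request:
{"name": "drive_tool", "arguments": {
  "deltas": [
    [0,1.5,2.6,0,0,0,0.8],
    [0,3,5.2,0,0,0,0.8],
    [0,4,7,0,0,0,0.8],
    [0,5,8.7,0,0,0,0.8],
    [0,5,8.7,0,0,0,0.8]
  ]
}}

```text
time: 11.3
tool_pos: [0.4505, -0.402, 0.1545]
orientation: [-0.248, 0.933, -0.253, 0.067]
force: [-1.6, 0.5, 3.2]
opening: 0.0395
```

Request:
{"name": "drive_tool", "arguments": {
  "deltas": [
    [0,0.5,0.9,0,0,0,0.8],
    [0,1,1.8,0,0,0,0.8],
    [0,1,1.8,0,0,0,0.8]
  ]
}}

```text
time: 11.68
tool_pos: [0.4502, -0.4025, 0.1543]
orientation: [-0.246, 0.933, -0.253, 0.066]
force: [-2.1, -1.3, 9.7]
opening: 0.0398
```

Request:
{"name": "drive_tool", "arguments": {
  "deltas": [
    [0,0.5,0.9,0,0,0,0.8],
    [0,1,1.8,0,0,0,0.8],
    [0,1,1.8,0,0,0,0.8]
  ]
}}

```text
time: 12.05
tool_pos: [0.45, -0.4031, 0.1542]
orientation: [-0.244, 0.934, -0.253, 0.066]
force: [-3.8, -0.2, 13.9]
opening: 0.04
```

Contact made. I ease off the pressure and open.

Request:
{"name": "drive_tool", "arguments": {
  "deltas": [
    [0,-1,-1.8,0,0,0,0.8],
    [0,-1.7,-3,0,0,0,0.8],
    [0,-1.7,-3,0,0,0,0.5],
    [0,-1.7,-3,0,0,0,0.4],
    [0,-1.7,-3,0,0,0,0.2],
    [0,-1.7,-3,0,0,0,0],
    [0,-1.7,-3,0,0,0,0],
    [0,-1.7,-3,0,0,0,0]
  ]
}}

```text
time: 13.05
tool_pos: [0.4507, -0.4016, 0.1527]
orientation: [-0.249, 0.933, -0.253, 0.067]
force: [-0.3, 0.3, 0.4]
opening: 0.0854
```

```bash
python3 - <<'E'
from kin import *
o=observe(); print(o["joints"].round(3),o["force"])
A=[];ims=[]
for n in ("scene","side","wrist"):
    s=snap(n); p=cloud(s); c=s["color"].astype(int); m=(c.min(-1)>80)&(c.max(-1)-c.min(-1)<40)&(abs(p[...,0]-.457)<.08)&(abs(p[...,1]+.391)<.08)&(p[...,2]>.02)&(p[...,2]<.10)
    print(n,m.sum()); 
    if n!="wrist": A.append(p[m])
    else: cv2.imwrite("pics/w4.png",s["color"])
B=np.vstack(A)
def f(v):
    ax=np.array([v[2],v[3],1]);ax/=np.linalg.norm(ax); r=B-np.array([v[0],v[1],0]); return np.linalg.norm(r-np.outer(r@ax,ax),axis=1)-.0415
s=least_squares(f,[.457,-.391,0,0],loss="soft_l1",f_scale=.003); print(s.x.round(4),np.abs(s.fun).mean())
E
```

```text
[-0.483  0.825  1.615 -1.185  1.208  0.809] [-0.25675334  0.25586181  0.38414539]
scene 271
side 271
wrist 18232
[ 0.4543 -0.3939  0.0008  0.0034] 0.002149795334921845
```

View pics/w4.png

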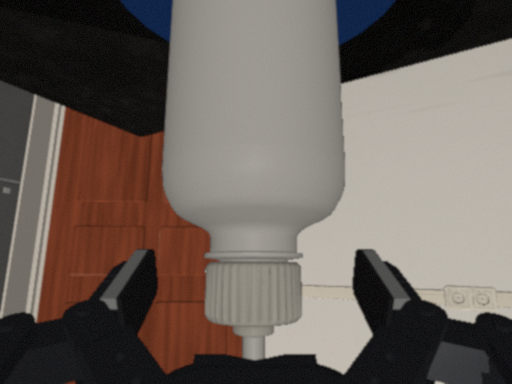

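The wrist view shows the bottle standing free, with the cap at (253,290) and open fingers clear on both sides. The fit says vertical within 0.2° and about 4 mm off the mat centre. Retreating.

Request:
{"name": "drive_tool", "arguments": {
  "deltas": [
    [0,-12,7,0,0,0,0],
    [0,-28,16,0,0,0,0],
    [0,-48,28,0,0,0,0],
    [0,-66,38,0,0,0,0],
    [0,-85,20,0,0,0,0],
    [0,-105,-15,0,0,0,0],
    [0,-125,-50,0,0,0,0],
    [0,-130,-70,0,0,0,0],
    [0,-130,-70,0,0,0,0]
  ]
}}

```text
time: 14.32
tool_pos: [0.4905, -0.3343, 0.2792]
orientation: [-0.249, 0.933, -0.252, 0.068]
force: [0.4, -0.9, -1.1]
opening: 0.0851
```

```bash
python3 - <<'E'
from kin import *
o=observe(); print(o["joints"].round(3),o["tool_pos"])
s=snap("scene"); p=cloud(s); c=s["color"].astype(int); b,gg,r=c[...,0],c[...,1],c[...,2]
np.savez("s5.npz",p=p,c=s["color"])
# bottle check
m=(c.min(-1)>80)&(abs(p[...,0]-.457)<.08)&(abs(p[...,1]+.391)<.08)&(p[...,2]>.02); print("bottle",m.sum(),p[m].min(0).round(3),p[m].max(0).round(3))
# local normals for face
import itertools
z0=p[90:230,225:310]; cc=c[90:230,225:310]
q=cv2.GaussianBlur(z0.astype(np.float32),(5,5),1)
du=np.gradient(z0,axis=1,edge_order=1);dv=np.gradient(z0,axis=0)
du=cv2.blur(du,(3,3));dv=cv2.blur(dv,(3,3)); n=np.cross(dv,du); n/=np.linalg.norm(n,axis=-1,keepdims=True)
n[n[...,2]<0]*=-1
ok=(np.abs(n[...,2]-.839)<.06)&(z0[...,2]>.08)&(z0[...,2]<.25)&(z0[...,0]<.8)&(cc.min(-1)>110)&(cc.max(-1)-cc.min(-1)<40)
A=z0[ok]; print("face",len(A),A.min(0),A.max(0))
# plane fit RANSAC
rng=np.random.default_rng(0);best=0
for _ in range(500):
    t=A[rng.choice(len(A),3,False)];nn=np.cross(t[1]-t[0],t[2]-t[0]);
    if np.linalg.norm(nn)<1e-6: continue
    nn/=np.linalg.norm(nn); e=abs((A-t[0])@nn)<.003
    if e.sum()>best: best=e.sum();I=e
B=A[I]; u,sv,vt=np.linalg.svd(B-B.mean(0)); nn=vt[2]*np.sign(vt[2][2]); print(best,B.mean(0),nn,"yaw",np.degrees(np.arctan2(-nn[1],-nn[0])), B.min(0),B.max(0))
m=(r>150)&(gg>110)&(b<100)&(abs(p[...,0]-.7)<.12)&(abs(p[...,1]-.17)<.1)&(p[...,2]>.12)
Y=p[m]; h=(Y-B.mean(0))@nn; print("yellow",len(Y),Y.mean(0),np.percentile(h,[5,50,95])); 
cv2.imwrite("pics/s5.png",cv2.resize(s["color"][110:230,210:320],(770,600)[::1] if 0 else (550,600),interpolation=cv2.INTER_CUBIC))
E
```

```text
[-0.356  0.656  1.506 -1.044  1.415  0.597] [ 0.4905029  -0.33431238  0.27921494]
bottle 950 [ 0.383 -0.436  0.02 ] [ 0.536 -0.34   0.301]
face 3 [0.65432129 0.15336974 0.11850851] [0.65795309 0.16585321 0.1218331 ]
3 [0.65631382 0.15827702 0.12036647] [-0.83704939 -0.24540148  0.48900556] yaw 16.33978827912936 [0.65432129 0.15336974 0.11850851] [0.65795309 0.16585321 0.1218331 ]<stdin>:25: RuntimeWarning: Mean of empty slice.
  ret = um.true_divide(
Traceback (most recent call last):
IndexError: index -1 is out of bounds for axis 0 with size 0
```

```bash
cat > face.py <<'E'
from kin import *
def station(p,c,lo=(.6,.0,.1),hi=(.85,.32,.25)):
    c=c.astype(int); b,gg,r=c[...,0],c[...,1],c[...,2]
    inb=np.all((p>lo)&(p<hi),-1)
    A=p[inb&(c.min(-1)>90)&(c.max(-1)-c.min(-1)<60)]
    rng=np.random.default_rng(0);best=0
    for _ in range(3000):
        t=A[rng.choice(len(A),3,False)];nn=np.cross(t[1]-t[0],t[2]-t[0]); l=np.linalg.norm(nn)
        if l<1e-5: continue
        nn/=l; nn*=np.sign(nn[2])
        if abs(nn[2]-.839)>.05 or nn[0]>0: continue
        e=abs((A-t[0])@nn)<.003
        if e.sum()>best: best=e.sum();I=e
    B=A[I]; o=B.mean(0); vt=np.linalg.svd(B-o,full_matrices=False)[2]; nn=vt[2]*np.sign(vt[2][2])
    yaw=np.arctan2(-nn[1],-nn[0]); print("face",best,len(A),o.round(4),nn.round(3),"yaw",np.degrees(yaw).round(2),B.min(0).round(3),B.max(0).round(3))
    Y=p[inb&(r>120)&(gg>90)&(b<.55*gg)]; h=(Y-o)@nn; print("yellow",len(Y),Y.mean(0).round(4),np.percentile(h,[2,50,98]).round(4))
    return o,nn,yaw,Y,h
E
python3 - <<'E'
from face import *
for n in("scene","side"):
    z=np.load("s_%s.npz"%n)
    o,nn,yaw,Y,h=station(z["p"],z["c"])
    T=Y[h>.05]; print(len(T),T.mean(0),T.min(0),T.max(0))
E
```

```text
face 516 1703 [0.7    0.1616 0.1476] [-0.554  0.023  0.832] yaw -2.41 [0.643 0.071 0.109] [0.807 0.278 0.221]
yellow 83 [0.6685 0.1669 0.1907] [0.0238 0.0619 0.0698]
54 [0.66325766 0.17131755 0.19950653] [0.65600553 0.13402359 0.18709228] [0.67221604 0.22407412 0.20616053]
face 520 1656 [0.6999 0.2028 0.1418] [-0.553  0.031  0.833] yaw -3.24 [0.646 0.079 0.107] [0.823 0.281 0.22 ]
yellow 82 [0.6726 0.2008 0.1858] [0.0216 0.057  0.0684]
50 [0.66602135 0.19539009 0.19489108] [0.65895769 0.14678065 0.18423256] [0.67719683 0.22176692 0.20193373]
```

```bash
cat >> face.py <<'E'
def padR(yaw,turn=0,sgn=-1):
    n=E('z',yaw).apply([-.545,0,.8387]); n/=np.linalg.norm(n); s=E('z',yaw).apply([.8387,0,.545])
    x=sgn*s; y=-n; R=np.column_stack([x,y,np.cross(x,y)]); return R@E('y',turn).as_matrix(),n
E
python3 - <<'E'
from face import *
q0=observe()["joints"]; C=np.array([.664,.180,.198])
for sgn in (-1,1):
  for out,turn in ((.25,0),(.12,0),(-.016,0),(-.028,0),(-.028,.8),(-.028,1.57),(.1,1.57)):
    R,n=padR(np.radians(-2.8),turn,sgn); best=None
    for s in ([-.0,.6,1.6,0,.8,1.4],[0,.6,1.6,0,.8,-1.5],[0,.6,1.6,0,.8,2.8],[0,.6,1.6,0,.8,-2.8],[0,.6,1.6,0,.8,0],[.5,.6,1.6,.5,.8,1.4],[0.1,.7,1.6,3,.8,0]):
        q,e=ik(C+(out-.0)*n,R,s,P)
        if best is None or e<best[1]-1e-4: best=(q,e)
    print(sgn,out,turn,best[0].round(2),best[1].round(4))
E
```

```text
-1 0.25 0 [ 0.22  0.08  1.73 -0.21  0.78 -2.77] 0.0
-1 0.12 0 [ 0.18  0.3   1.77 -0.25  0.52 -2.73] 0.0
-1 -0.016 0 [ 0.15  0.55  1.72 -0.35  0.31 -2.64] 0.0
-1 -0.028 0 [ 0.14  0.58  1.72 -0.36  0.3  -2.63] 0.0
-1 -0.028 0.8 [ 0.14  0.58  1.72 -0.36  0.3  -1.83] 0.0
-1 -0.028 1.57 [ 0.14  0.58  1.72 -0.36  0.3  -1.06] 0.0
-1 0.1 1.57 [ 0.17  0.34  1.77 -0.26  0.48 -1.15] 0.0
1 0.25 0 [ 0.22  0.08  1.73 -0.21  0.78  0.37] 0.0
1 0.12 0 [ 0.18  0.3   1.77 -0.25  0.52  0.41] 0.0
1 -0.016 0 [ 0.15  0.55  1.72 -0.35  0.31  0.5 ] 0.0
1 -0.028 0 [ 0.14  0.58  1.72 -0.36  0.3   0.51] 0.0
1 -0.028 0.8 [ 0.14  0.58  1.72 -0.36  0.3   1.31] 0.0
1 -0.028 1.57 [ 0.14  0.58  1.72 -0.36  0.3   2.08] 0.0
1 0.1 1.57 [ 0.17  0.34  1.77 -0.26  0.48  1.99] 0.0
```

```bash
python3 - <<'E'
from face import *
q0=observe()["joints"]; C=np.array([.664,.180,.198])
R,n=padR(np.radians(-2.8),0,-1); t,e=ik(C+.17*n,R,[.2,.2,1.76,-.23,.65,-2.75],P); print(t.round(3),e)
v=q0.copy(); v+= (t-q0)*.2; v[0]=q0[0]+.05; v[1]=.3; 
qs=lin(q0,v,4)+lin(v,t,18)
for i in range(0,22,11):
    print(i); rows(qs[i:i+11], None if i==0 else qs[i-1])
for q in qs[::3]:
    p,Rr=fk(q,P); print("wristc",(p-.297*Rr[:,1]).round(2),"cam",(p+Rr@[0,-.142,.075]).round(2))
E
```

```text
[ 0.191  0.213  1.764 -0.227  0.614 -2.752] 2.5861083035113126e-15
0
[-3.6, -29.6, -22.8, 3.7, -5.9, -3.8] tcp [ 0.494 -0.32   0.312] z [-0.19 -0.53  0.83]
[-9.3, -60.0, -45.4, 6.7, -11.8, -8.4] tcp [ 0.497 -0.304  0.347] z [-0.11 -0.6   0.79]
[-17.2, -90.5, -68.1, 8.9, -17.6, -13.6] tcp [ 0.498 -0.287  0.382] z [-0.01 -0.65  0.76]
[-27.4, -121.1, -91.1, 10.2, -23.4, -19.4] tcp [ 0.496 -0.269  0.417] z [ 0.09 -0.68  0.73]
[-28.0, -138.0, -70.0, 10.8, -32.5, -23.2] tcp [ 0.509 -0.247  0.407] z [ 0.24 -0.69  0.69]
[-29.7, -155.5, -49.3, 11.0, -41.5, -27.2] tcp [ 0.52  -0.224  0.398] z [ 0.4  -0.66  0.63]
[-32.6, -173.5, -29.0, 10.8, -50.3, -31.4] tcp [ 0.531 -0.2    0.389] z [ 0.54 -0.61  0.58]
[-36.5, -191.9, -9.2, 10.0, -59.0, -35.7] tcp [ 0.54  -0.176  0.381] z [ 0.66 -0.54  0.52]
[-41.5, -210.7, 10.0, 8.8, -67.5, -40.3] tcp [ 0.549 -0.151  0.374] z [ 0.77 -0.44  0.47]
[-47.6, -229.7, 28.7, 7.0, -75.8, -45.0] tcp [ 0.557 -0.126  0.367] z [ 0.85 -0.32  0.41]
[-54.8, -249.0, 46.6, 4.7, -83.8, -49.7] tcp [ 0.563 -0.1    0.361] z [ 0.91 -0.18  0.36]
11
[26.0, -8.0, 1.3, -1.6, -8.9, -2.9
[... 580 characters left out ...]
2.6, -68.2, -15.1] tcp [0.581 0.11  0.338] z [0.48 0.87 0.1 ]
[211.2, -100.9, 36.5, -26.7, -76.1, -15.4] tcp [0.579 0.135 0.339] z [0.34 0.94 0.07]
[230.6, -115.2, 43.5, -31.1, -83.9, -15.2] tcp [0.575 0.16  0.339] z [0.19 0.98 0.04]
[249.0, -129.9, 51.1, -35.6, -91.4, -14.6] tcp [0.571 0.185 0.341] z [0.05 1.   0.  ]
wristc [ 0.6  -0.1   0.48] cam [ 0.56 -0.17  0.33]
wristc [ 0.53 -0.05  0.62] cam [ 0.5  -0.11  0.46]
wristc [ 0.52 -0.    0.61] cam [ 0.48 -0.06  0.45]
wristc [0.5  0.04 0.61] cam [ 0.47 -0.02  0.45]
wristc [0.48 0.08 0.6 ] cam [0.46 0.01 0.45]
wristc [0.46 0.12 0.6 ] cam [0.46 0.03 0.45]
wristc [0.44 0.16 0.59] cam [0.48 0.07 0.45]
wristc [0.41 0.19 0.59] cam [0.49 0.11 0.46]
```

Request:
{"name": "drive_tool", "arguments": {
  "deltas": [
    [-3.5,-29.5,-23,3.5,-6,-4,0.2],
    [-9,-60,-45,6.5,-12,-8.5,0.3],
    [-17,-90,-68,9,-17.5,-13.5,0.35],
    [-27,-121,-91,10,-23.5,-19.5,0.35],
    [-28,-138,-70,11,-32.5,-23,0.35],
    [-30,-155,-49,11,-41.5,-27,0.35],
    [-32.5,-173,-29,11,-50,-31,0.35],
    [-36.5,-192,-9,10,-59,-35.5,0.35],
    [-41.5,-211,10,9,-67.5,-40,0.35],
    [-47.5,-230,28.5,7,-76,-45,0.35],
    [-55,-249,46.5,4.5,-84,-49.5,0.35]
  ]
}}

```text
time: 15.75
tool_pos: [0.5628, -0.0993, 0.3589]
orientation: [-0.335, 0.743, 0.354, -0.459]
force: [0.6, 0.2, 0.2]
opening: 0.0557
```

```bash
python3 - <<'E'
from face import *
q0=observe()["joints"]; print(q0.round(3)); t=np.array([ 0.191,0.213,1.764,-0.227,0.614,-2.752])
rows(lin(q0,t,12))
E
```

```text
[-0.11   0.271  1.639 -0.629  1.009 -1.12 ]
[23.4, -7.4, 0.8, -1.5, -8.1, -2.7] tcp [ 0.568 -0.076  0.354] z [ 0.95 -0.04  0.31]
[46.8, -15.6, 2.3, -3.4, -16.1, -5.1] tcp [ 0.573 -0.052  0.35 ] z [0.96 0.1  0.27]
[69.6, -24.6, 4.4, -5.5, -24.1, -7.4] tcp [ 0.576 -0.028  0.347] z [0.94 0.24 0.24]
[92.0, -34.3, 7.1, -7.9, -32.0, -9.4] tcp [ 0.579 -0.003  0.344] z [0.9  0.38 0.21]
[113.9, -44.7, 10.4, -10.6, -39.8, -11.1] tcp [0.581 0.021 0.341] z [0.84 0.5  0.18]
[135.1, -55.7, 14.2, -13.6, -47.5, -12.6] tcp [0.582 0.045 0.34 ] z [0.77 0.62 0.16]
[155.7, -67.2, 18.6, -16.8, -55.0, -13.7] tcp [0.582 0.069 0.338] z [0.67 0.73 0.14]
[175.6, -79.3, 23.4, -20.2, -62.5, -14.5] tcp [0.582 0.093 0.338] z [0.56 0.82 0.11]
[194.7, -91.9, 28.7, -23.9, -69.8, -15.0] tcp [0.58  0.116 0.338] z [0.44 0.89 0.09]
[213.1, -104.8, 34.5, -27.8, -76.9, -15.2] tcp [0.578 0.139 0.338] z [0.31 0.95 0.06]
[230.6, -118.2, 40.8, -31.8, -83.9, -14.9] tcp [0.575 0.162 0.339] z [0.18 0.98 0.03]
[247.3, -131.9, 47.4, -36.0, -90.8, -14.3] tcp [0.572 0.184 0.341] z [0.05 1.   0.  ]
```

Request:
{"name": "drive_tool", "arguments": {
  "deltas": [
    [23.5,-7.5,1,-1.5,-8,-2.5,0.35],
    [47,-15.5,2.5,-3.5,-16,-5,0.35],
    [69.5,-24.5,4.5,-5.5,-24,-7.5,0.35],
    [92,-34.5,7,-8,-32,-9.5,0.35],
    [114,-44.5,10.5,-10.5,-40,-11,0.35],
    [135,-55.5,14,-13.5,-47.5,-12.5,0.35],
    [155.5,-67,18.5,-17,-55,-13.5,0.35],
    [175.5,-79.5,23.5,-20,-62.5,-14.5,0.35],
    [194.5,-92,28.5,-24,-70,-15,0.35],
    [213,-105,34.5,-28,-77,-15,0.35],
    [230.5,-118,41,-32,-84,-15,0.35],
    [247.5,-132,47.5,-36,-91,-14.5,0.35]
  ]
}}

```text
time: 17.25
tool_pos: [0.5723, 0.184, 0.3402]
orientation: [-0.184, -0.216, -0.673, 0.683]
force: [0.2, 0.0, -0.1]
opening: 0.0556
```

Request:
{"name": "drive_tool", "arguments": {
  "deltas": [
    [0,0,0,0,0,0,0.35],
    [0,0,0,0,0,0,0.35]
  ]
}}

```text
time: 17.5
tool_pos: [0.5732, 0.183, 0.3417]
orientation: [-0.183, -0.218, -0.672, 0.683]
force: [1.1, -0.8, -0.0]
opening: 0.0552
```

```bash
python3 - <<'E'
from face import *
o=observe(); print(o["joints"].round(3))
s=snap("wrist"); p=cloud(s); np.savez("w6.npz",p=p,c=s["color"]); cv2.imwrite("pics/w6.png",s["color"])
oo,nn,yaw,Y,h=station(p,s["color"])
T=Y[(h>.055)]; print(len(T),T.mean(0).round(4),T.min(0).round(4),T.max(0).round(4),np.median((T-oo)@nn))
u,sv,vt=np.linalg.svd(T-T.mean(0),full_matrices=False); print(vt[0].round(3))
# extent midpoint along bar axis
a=vt[0]; t=(T-T.mean(0))@a; lo,hi=np.percentile(t,[.5,99.5]); print("len",hi-lo,"centre",(T.mean(0)+a*(lo+hi)/2).round(4)); 
w=(T-T.mean(0))@np.cross(nn,a); l2,h2=np.percentile(w,[1,99]); print("width",h2-l2,(l2+h2)/2)
E
```

```text
[ 0.188  0.214  1.759 -0.227  0.618 -2.753]
face 13111 23707 [0.6955 0.163  0.1444] [-0.543  0.029  0.839] yaw -3.07 [0.643 0.074 0.111] [0.751 0.276 0.177]
yellow 1311 [0.6643 0.1735 0.1942] [0.0246 0.0653 0.0671]
1078 [0.6606 0.1734 0.1993] [0.6546 0.1351 0.1904] [0.6678 0.2177 0.2031] 0.06552542486397457
[-0.049 -0.999 -0.009]
len 0.08199635722698259 centre [0.6608 0.1764 0.1994]
width 0.012066991756885644 -0.00024277106848363166
```

View pics/w6.png

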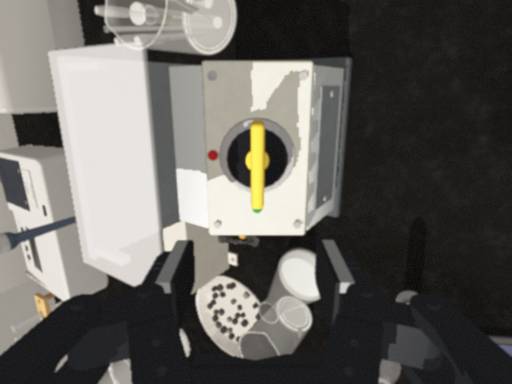

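The wrist view shows the yellow paddle level, from (257,125) to (257,210), with its hub at (257,158) and the tool centred on it. The flask and beaker stand well aside. Moving in along the axis.

```bash
python3 - <<'E'
from face import *
R,n=padR(np.radians(-3.0),0,-1); C=np.array([.6608,.1764,.1994])
print("near",plan(C+.03*n,R),"grip",plan(C-.034*n,R))
E
```

```text
near [  4.4 137.4   1.9  -0.    0.   -0. ] grip [  4.4 201.4   1.9  -0.    0.   -0. ]
```

Request:
{"name": "drive_tool", "arguments": {
  "deltas": [
    [2,25,1,0,0,0,0.35],
    [4,60,2,0,0,0,0.35],
    [4.5,95,2,0,0,0,0.35],
    [4.5,125,2,0,0,0,0.35],
    [4.5,145,2,0,0,0,0.35],
    [4.5,160,2,0,0,0,0.35],
    [4.5,160,2,0,0,0,0.35]
  ]
}}

```text
time: 18.42
tool_pos: [0.6571, 0.1769, 0.2059]
orientation: [-0.184, -0.218, -0.672, 0.683]
force: [0.2, 0.3, 0.5]
opening: 0.0557
```

```bash
python3 - <<'E'
from face import *
o=observe(); print(o["joints"].round(3))
R,n=padR(np.radians(-3.0),0,-1); C=np.array([.6608,.1764,.1994])
print("grip",plan(C-.034*n,R))
s=snap("wrist"); p=cloud(s); c=s["color"].astype(int)
Y=p[(c[...,2]>120)&(c[...,1]>90)&(c[...,0]<.55*c[...,1])&np.all(abs(p-C)<.06,-1)]
h=(Y-C)@n; T=Y[h>-.008]; s_=E('z',np.radians(-3)).apply([.8387,0,.545]); print(len(Y),len(T),T.mean(0).round(4),np.percentile((T-C)@s_,[2,50,98]).round(4),np.percentile(h,[50,98]).round(4))
E
```

```text
[ 0.146  0.504  1.746 -0.327  0.341 -2.666]
grip [ 0.4 41.4  0.3  0.   0.1 -0.1]
4312 3751 [0.6606 0.1719 0.1993] [-0.0059  0.0001  0.0059] [-0.0001  0.0015]
```

Aligned within 0.5 mm. Moving in and gripping.

Request:
{"name": "drive_tool", "arguments": {
  "deltas": [
    [0.5,15,0,0,0,0,0.35],
    [0.5,30,0,0,0,0,0.35],
    [0.5,41,0,0,0,0,0.35],
    [0.5,41,0,0,0,0,0.6],
    [0.5,41,0,0,0,0,0.8],
    [0.5,41,0,0,0,0,1],
    [0.5,41,0,0,0,0,1],
    [0.5,41,0,0,0,0,1],
    [0.5,41,0,0,0,0,1]
  ],
  "newtons": 50
}}

```text
time: 19.6
tool_pos: [0.6795, 0.1761, 0.1728]
orientation: [-0.185, -0.219, -0.672, 0.682]
force: [2.6, -0.9, 1.9]
opening: 0.0123
```

Gripped (12.3 mm). Pressing in.

Request:
{"name": "drive_tool", "arguments": {
  "deltas": [
    [0,3,0,0,0,0,1],
    [0,6,0,0,0,0,1],
    [0,9,0,0,0,0,1],
    [0,12,0,0,0,0,1],
    [0,13.5,0,0,0,0,1],
    [0,13.5,0,0,0,0,1]
  ]
}}

```text
time: 20.35
tool_pos: [0.6861, 0.1758, 0.1626]
orientation: [-0.185, -0.219, -0.672, 0.683]
force: [-7.2, -1.6, 13.4]
opening: 0.0123
```

```bash
python3 - <<'E'
from face import *
o=observe(); R,n=padR(np.radians(-3.0)); C=np.array([.6608,.1764,.1994]); print(((o["tool_pos"]-C)@n).round(4),o["force"]@n,o["force"],o["moment"])
print(((np.array([.6795,.1761,.1728])-C)@n).round(4))
E
```

```text
-0.0446 15.148186142130653 [-7.23917535 -1.59437517 13.42204801] [-0.28084187  0.06977319 -0.16719795]
-0.0325
```

Pressed 12.1 mm in, with 15 N at the stop. Turning clockwise.

Request:
{"name": "drive_tool", "arguments": {
  "deltas": [
    [0,0,0,0,3,0,1],
    [0,0,0,0,8,0,1],
    [0,0,0,0,14,0,1],
    [0,0,0,0,20,0,1],
    [0,0,0,0,20,0,1]
  ]
}}

```text
time: 20.98
tool_pos: [0.6859, 0.1759, 0.1625]
orientation: [0.066, 0.334, 0.694, -0.634]
force: [-6.8, -1.6, 12.6]
opening: 0.0122
```

```bash
python3 - <<'E'
from face import *
o=observe(); R,n=padR(np.radians(-3.0)); C=np.array([.6608,.1764,.1994]); R0=rot(o["orientation"]); print(((o["tool_pos"]-C)@n).round(4),(R0.T@o["force"]).round(2),(R0.T@o["moment"]).round(3),np.degrees(Rn.from_matrix(R.T@R0).as_rotvec()).round(2),o["joints"].round(3))
E
```

```text
-0.0446 [ -1.88 -14.24   1.41] [ 0.244  0.109 -0.005] [-0.1 19.9  0.2] [ 0.137  0.6    1.713 -0.384  0.276 -2.265]
```

Turning freely. On to near the stop.

Request:
{"name": "drive_tool", "arguments": {
  "deltas": [
    [0,0,0,0,6,0,1],
    [0,0,0,0,13,0,1],
    [0,0,0,0,20,0,1],
    [0,0,0,0,27,0,1],
    [0,0,0,0,34,0,1],
    [0,0,0,0,41,0,1],
    [0,0,0,0,48,0,1],
    [0,0,0,0,55,0,1],
    [0,0,0,0,62,0,1],
    [0,0,0,0,67,0,1],
    [0,0,0,0,67,0,1]
  ]
}}

```text
time: 22.35
tool_pos: [0.6857, 0.1767, 0.1623]
orientation: [-0.329, 0.628, 0.615, -0.344]
force: [-7.0, 1.5, 12.3]
opening: 0.0123
```

Request:
{"name": "drive_tool", "arguments": {
  "deltas": [
    [0,0,0,0,1.5,0,1],
    [0,0,0,0,3,0,1],
    [0,0,0,0,3.5,0,1],
    [0,0,0,0,3.5,0,1]
  ]
}}

```text
time: 22.85
tool_pos: [0.6857, 0.1768, 0.1623]
orientation: [-0.347, 0.638, 0.605, -0.325]
force: [-7.2, 1.6, 13.0]
opening: 0.0122
```

```bash
python3 - <<'E'
from face import *
o=observe(); R,n=padR(np.radians(-3.0)); C=np.array([.6608,.1764,.1994]); R0=rot(o["orientation"]); print(((o["tool_pos"]-C)@n).round(4),(R0.T@o["force"]).round(2),(R0.T@o["moment"]).round(3),np.degrees(Rn.from_matrix(R.T@R0).as_rotvec()).round(2),o["joints"].round(3))
E
```

```text
-0.0446 [  1.22 -14.81  -1.06] [ 0.176 -0.138 -0.215] [-2.600e-01  9.029e+01  8.000e-02] [ 0.138  0.6    1.713 -0.383  0.275 -1.036]
```

Request:
{"name": "drive_tool", "arguments": {
  "deltas": [
    [0,0,0,0,1,0,1],
    [0,0,0,0,1.5,0,1],
    [0,0,0,0,1.5,0,1]
  ]
}}

```text
time: 23.22
tool_pos: [0.6857, 0.1768, 0.1624]
orientation: [-0.354, 0.642, 0.601, -0.318]
force: [-6.8, 1.3, 13.3]
opening: 0.0122
```

```bash
python3 - <<'E'
from face import *
o=observe(); R,n=padR(np.radians(-3.0)); R0=rot(o["orientation"]); print((R0.T@o["force"]).round(2),(R0.T@o["moment"]).round(3),np.degrees(Rn.from_matrix(R.T@R0).as_rotvec()).round(2))
E
```

```text
[  1.   -14.89  -1.48] [ 0.142 -0.513 -0.247] [-0.27 91.63  0.1 ]
```

At the hard stop: the moment jumps to 0.5 N m. I relieve the turn slightly and release so it springs out.

Request:
{"name": "drive_tool", "arguments": {
  "deltas": [
    [0,0,0,0,-1.2,0,1],
    [0,-1.5,0,0,-1.2,0,1],
    [0,-1.5,0,0,-1.2,0,0.8],
    [0,-1.5,0,0,-1.2,0,0.5],
    [0,-1.5,0,0,-1.2,0,0.35],
    [0,-1.5,0,0,-1.2,0,0.35],
    [0,-1.5,0,0,-1.2,0,0.35],
    [0,-15,0,0,-1.2,0,0.35],
    [0,-40,0,0,-1.2,0,0.35],
    [0,-80,0,0,-1.2,0,0.35],
    [0,-130,0,0,-1.2,0,0.35],
    [0,-180,0,0,-1.2,0,0.35]
  ]
}}

```text
time: 24.72
tool_pos: [0.5869, 0.1806, 0.3131]
orientation: [-0.349, 0.64, 0.604, -0.324]
force: [0.7, 0.1, 1.0]
opening: 0.0556
```

Request:
{"name": "drive_tool", "arguments": {
  "deltas": [
    [0,-20,0,0,0,0,0.35],
    [0,-20,0,0,0,0,0.35],
    [0,-20,0,0,0,0,0.35]
  ]
}}

```text
time: 25.1
tool_pos: [0.5769, 0.1811, 0.3277]
orientation: [-0.349, 0.64, 0.603, -0.324]
force: [-0.0, -0.6, -0.2]
opening: 0.0556
```

```bash
python3 - <<'E'
from face import *
s=snap("wrist"); p=cloud(s); cv2.imwrite("pics/w7.png",s["color"])
oo,nn,yaw,Y,h=station(p,s["color"])
T=Y[h>.045]; print(len(T),np.median((T-oo)@nn),"max",np.percentile((T-oo)@nn,98)); vt=np.linalg.svd(T-T.mean(0),full_matrices=False)[2]; a=vt[0]
R,n=padR(np.radians(-3.0)); sl=E('z',np.radians(-3)).apply([.8387,0,.545]); yy=np.cross(n,sl); print("bar dir",a.round(3),"angle from slope deg",np.degrees(np.arctan2(a@yy,a@sl)))
s2=snap("scene"); p2=cloud(s2); c=s2["color"].astype(int)
m=(c.min(-1)>80)&(c.max(-1)-c.min(-1)<40)&(abs(p2[...,0]-.457)<.08)&(abs(p2[...,1]+.391)<.08)&(p2[...,2]>.02); print("bottle",p2[m].max(0).round(3))
cv2.imwrite("pics/f.png",np.hstack([cv2.resize(s["color"],(400,300)),cv2.resize(s2["color"][140:384],(400,300))]))
E
```

```text
face 14568 28082 [0.6969 0.1748 0.1449] [-0.544  0.029  0.838] yaw -3.1 [0.642 0.073 0.11 ] [0.81  0.276 0.22 ]
yellow 1414 [0.661  0.1776 0.1927] [0.0248 0.0653 0.0671]
1199 0.06550336216532336 max 0.06719444489526086
bar dir [ 0.828 -0.035  0.56 ] angle from slope deg 0.4976832116531588
bottle [ 0.494 -0.35   0.225]
```

View pics/f.png

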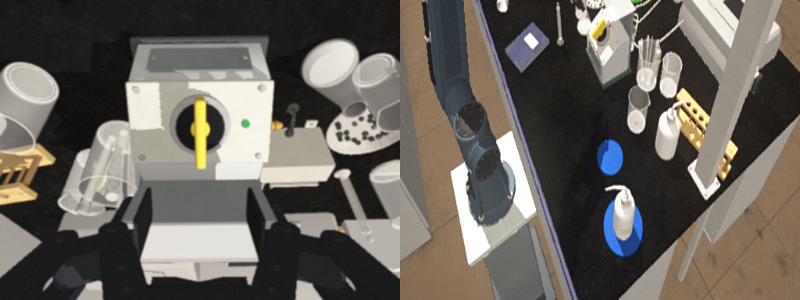

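The wrist view shows the bar up and down the slope at (200,130), sprung back out: its top is 65.5 mm from the face, as at rest, and it is within 0.5° of shut. The scene view shows the bottle upright on the big mat at (623,215), with the measuring cylinder (560,38) and the beaker (638,110) still standing.

```bash
python3 -c "
from station import job_done; print(job_done())"
```

```text
the job is handed in; nothing more can be done
None
```

The wash bottle is standing on the round blue mat and the gas cock is shut and locked; I handed the job in at about 25 s of robot time.

- **Bottle:** I picked it up by the neck, turned it upright and set it on the 170 mm mat, not the roughly 120 mm look-alike. After release it measured vertical within about 0.2° and about 4 mm from the mat centre. It was still standing in the last picture.
- **Setting down:** The first attempt to turn it upright ran a wrist joint to its limit in mid-air, so I went round by another arm pose. The bottle was not disturbed. The set-down force briefly reached about 14 N before I eased off and opened the fingers.
- **Gas cock:** I pressed the paddle in 12.1 mm to its stop, then turned it clockwise to the hard stop, where the moment rose to about 0.5 N m. Then I let go. The last check shows the bar within 0.5° of shut and back out at rest height, 65.5 mm from the face.
- **Flask, beaker and cylinder:** The cylinder and beaker look unmoved in the last pictures, though I did not measure them again. I did not check the flask separately at the end, but the arm never went near it.
- **End state:** The gripper was well clear of everything at hand-in. No check failed or disagreed.

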